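# Tighten the dividing-head chuck with the self-ejecting key

### The job

Tighten the three-jaw chuck on the red bar: pull the square-ended chuck key from the wooden holder block, fit it upright in the square socket on top of the chuck, push it fully home against its ejector spring and, keeping it pushed home, turn it clockwise seen from above, about a quarter turn, until it stops tight. This safety key is thrown out when let go, so finish holding it: still gripped, pressed fully home and turned tight. Leave the blue hex key in the block and do not disturb the oil bottle or the hammer.

Things in the scene. Friction and masses are not known exactly. Their poses are not given: they have to be found in the camera images.
- chuck_key: Self-ejecting T-handle chuck key, about 0.3 kg, standing upright in one hole of the holder block. Origin: centre of its lower tip, z up the shank, y along the T-bar. Lowest part: 12.7 mm square steel drive, sides along the key's x and y, tapering to 7.6 mm over the last 5 mm. Brass ejector sleeve, 25 mm diameter, 8 to 36 mm above the tip while extended. Dark 25 mm collar at 66 to 70 mm.
- key_grip (a point): Centre of the chuck key's dark steel grip head, 106 mm straight above the key's tip; axes as the key's. The head is 16 mm thick along x between two flat sides, 32 mm wide along y and 28 mm high: grip the flats from above, fingers closing along x. Through it along y runs the bright T-bar, 10 mm diameter, 127 mm long overall.
- ejector (a joint): How far the brass sleeve is pushed up the key's shank (m): 0 extended; 0.013 when the key sits fully home in the chuck socket; 0.015 at most. Its spring pushes the key out with 8 N at first, 15 N when fully home, and would throw out a key that is let go.
- socket (a point): Centre of the mouth of the square socket on top of the chuck, 190 mm above the bench. It opens straight up: 13.7 mm square, sides along this point's x and y, countersunk to 18.4 mm over the top 3 mm, solid floor 21 mm down on which the tip stands when fully home. The key fits in any of four quarter-turn positions. It lies in a round 28 mm steel pinion that turns with it, in a 160 mm chuck.
- pinion (a joint): Turn of the socket (rad): starts between 0 and 0.1, grows clockwise seen from above as the jaws close, stops tight at 1.6. Takes 0.1 to 0.15 N m up to the stop; play and give between key and socket use up some 0.1 rad of the handle's turn. Turned much past the stop, the key gives in the socket and may jam.
- dividing_head: Cream cast dividing head, fixed to the bench, with the chuck. Origin on the bench straight below the socket. The chuck's axis runs along y, 110 mm above the bench; jaws and the 35 mm red bar stick out to y = -140 mm, the casting reaches to y = +290 mm, index plate and crank to x = +168 mm. Nothing on it is more than 1 mm higher than the socket.
- key_holder: Wooden holder block, fixed, 66 mm (x) by 170 mm (y) by 46 mm high, origin at the centre of its underside. Two upright stepped holes at y = -45 and +45 mm: 27.5 mm diameter down to 30 mm above the bench, 20.5 mm below. The chuck key's sleeve rests on the step of its hole, the key's tip 22 mm above the bench. The T-bars stand roughly across the block.
- hex_key: Bystander: T-handle hex key with a blue plastic cross handle 100 mm long along its y, top 102 mm above its tip, standing in the other hole of the block. Origin at its lower tip.
- oil_bottle: Bystander: white oil bottle with red cap, 54 mm diameter, 150 mm high, standing on the bench. Origin at the centre of its base.
- soft_hammer: Bystander: soft-faced hammer lying on the bench, about 280 mm long along x with its head at +x. Origin under its handle.

How it is judged (in metres and radians):
On the way:
1. the key is pushed fully home in the socket before it is turned (z of chuck_key in the frame of socket below -0.0175 m and horizontal distance between chuck_key and socket below 0.004 m and value of joint ejector above 0.009 m and value of joint pinion below 0.6 rad), for 0.2 s.
At the end, for the whole second after the job is handed in: The key stands upright (within 7 degrees) in the socket, its tip within 3.5 mm of the floor and its sleeve pushed up more than 9 mm, the socket has been turned clockwise to within 0.25 rad of its stop at 1.6 (pinion above 1.35 rad), and the fingers still grip the key (over 3 N) (value of joint pinion above 1.35 rad and z of chuck_key in the frame of socket below -0.0175 m and horizontal distance between chuck_key and socket below 0.004 m and value of joint ejector above 0.009 m and angle between chuck_key's own z axis and vertical below 0.12 rad and contact force between the fingers and chuck_key above 3 N); the arm keeps its last pose, push and grip.
It fails at once if the blue hex key is pulled out or knocked (distance of hex_key from where it was at the start of the episode above 0.02 m).
It fails at once if the oil bottle is disturbed (distance of oil_bottle from where it was at the start of the episode above 0.02 m).
It fails at once if the hammer is disturbed (distance of soft_hammer from where it was at the start of the episode above 0.02 m).
It fails at once if the socket is turned hard round while the key is not home (value of joint pinion above 0.7 rad and value of joint ejector below 0.005 m).
It also fails if it takes over 42 s, if anything falls off the work surface, if the arm or the gripper's body presses on something with over 40 N, if the wrist force passes 120 N, or if a joint passes its speed limit or range.

### The arm

A 6-joint arm with a two-finger parallel gripper is mounted at the origin on the work surface. World frame = base frame: x ahead of the robot, y to its left, z up, the work surface at z = 0. Lengths are in m, angles in degrees, forces in N, time in s.
With the tool pointing down it reaches from about 0.325 to 0.775 m from the base axis. Payload 5.5 kg.
Tool frame: the origin (TCP) lies midway between the tips of the shut fingers; the grasp point (between the pads) lies 19 mm behind it; z points along the fingers, y is the line along which they close (so a half turn about z gives the same grasp; the last joint's range is limited). The gripper opens to 85 mm and grips with 20 to 120 N. Pads are 22 mm wide; open, the fingers measure 114 mm over their backs; the gripper's body (76 mm by 85 mm) begins 54 mm behind the grasp point. The pads swing forward as they close: fully open they stand 13 mm farther back than shut.
Start: joints at [70.09, 5.22, 70.514, -0, 104.267, -3.249], TCP at [0.172, 0.575, 0.231] pointing down, gripper open.
Joint ranges: [-164.24, 164.24], [-49.07, 125.15], [9.68, 141.18], [-86.29, 266.29], [3.28, 154.24], [-151.56, 151.56]. Speed limits (degrees/s): [147.25, 147.25, 172.46, 180, 180, 180].

### API

Orientations are given as [roll, pitch, yaw] about the fixed x, y, z axes, in that order (R = Rz(yaw) Ry(pitch) Rx(roll)).
In Python, from cell import read_state, grab_frame, camera_model, sign_off gives the robot as it stands.
- The arm moves only by the tool apply_moves, never from a script. Its arguments are lists of equal length, an entry for each row: "slide": the shift along the tool's x, y, z in cm, a list of three; "dr": the turn, a rotation vector about the tool's x, y, z in rad, a list of three; "claw": the closure, from -1 (fully open) to 1 (shut). In form: {"slide": [[tx, ty, tz], ...], "dr": [[ax, ay, az], ...], "claw": [claw, ...]}. A call has 1 to 5 rows; each row is the pose to reach, as a shift and turn from the pose commanded when the call began, along the tool's axes at that moment; what a row does not reach only later rows make up. A row lasts 1/8 s, in which the tool goes at most 62.5 mm and 10.7 degrees, less where a joint would pass 70% of its speed; a pose out of reach is approached as far as the arm can. A call with a gripper value outside its range is refused whole. The fingers move at their own pace and stop on an object; "newtons" is the grip in N (left out, the last holds). Time passes only in rows, so rows that repeat a pose let the fingers close. It gives the time, the measured TCP pose, the force, the opening and the grip force at its end, in the units of the state.
- read_state(): the state, without advancing time (a new reading comes with each control period).
- grab_frame(name): name is "side" or "top" or "wrist"; returns the picture (384x512x3 uint8, red, green, blue); there is no depth.
- camera_model(name): a dict with "intrinsics" (3x3 intrinsics, pixels), "origin" and "orientation" of the camera in the world; the wrist camera has in their place "T_tool_cam" (4x4, takes a point from camera to tool coordinates, whose origin is the TCP and whose axes are the flange's). Camera axes: x right, y down, z forward; pixel columns grow to the right and rows downward; lengths in m; the calibration is good to about 2 mm. A picture is of the moment at which its call begins: read the wrist's pose just before it. camera_model takes no time and is no camera call.
- sign_off(): hands the job in; it is judged then, once.
The state is a dict: "time_s": time; "qpos": joint angles; "dq": joint speeds; "tau": joint torques, N m; "ee_pos": TCP position; "eef_rot": TCP orientation; "wrist_force": force on the tool from outside, world axes, zero at the start; "torque": the same for the moment, N m; "width": finger opening in m; "grasp_force": force on a finger pad.
Only numpy, scipy, OpenCV 4.12 (cv2) and the standard library are available. Lean on these libraries where they do the work, as an engineer would, in place of code of your own. Each camera call takes 0.05 s, during which the arm holds its last target. There are 200 camera calls.

## Working session

There is one attempt and no reset: what is moved stays moved. The work goes in short steps, Python scripts to look and compute and a tool call to move; the robot and the scene stay as the last step left them, time stands still between calls to the robot, and variables do not carry over. Pictures are saved under pics/ and viewed, at most 10 in all, crops included, and the job is handed in when it is done.

Besides the shell and the picture viewer there is one more tool, called after ">>>" as a command line: name --argument value ..., lists and objects as JSON in quotes. apply_moves: Moves the arm, as the interface text tells. Its arguments: {"type":"object","properties":{"slide":{"type":"array"},"dr":{"type":"array"},"claw":{"type":"array"},"newtons":{"type":"number"}},"required":["slide","dr","claw"]}

```bash
mkdir -p pics
python3 - <<'E'
from cell import *
import cv2,numpy as np
s=read_state();print(s)
for n in ("top","side"):
    f=grab_frame(n);cv2.imwrite(f"pics/{n}0.png",cv2.resize(f[:,:,::-1],(800,600),interpolation=cv2.INTER_CUBIC));print(n,camera_model(n))
    np.save(n+'0.npy',f)
print(camera_model("wrist"))
E
```

```text
{'time_s': 0.0, 'qpos': array([ 7.00895504e+01,  5.26447234e+00,  7.05828582e+01,  1.14790727e-03,
        1.04265543e+02, -3.24791016e+00]), 'dq': array([-0.01495753,  0.05121681,  0.02993275, -0.02418172,  0.06547927,
       -0.1397803 ]), 'tau': array([ 1.72865512e-03, -4.58730054e+01, -4.18031538e+01,  8.21138315e-05,
        1.11389949e-02, -1.72163936e-05]), 'ee_pos': array([0.17193339, 0.57454784, 0.23012696]), 'eef_rot': array([-1.79887371e+02, -7.50628791e-03,  1.63337735e+02]), 'wrist_force': array([-0.65523016, -0.21444067, -0.22752695]), 'torque': array([-0.01358689, -0.04849151,  0.04998515]), 'grasp_force': 0.0, 'width': 0.0856166771248845}
top {'intrinsics': array([[451.0294508 ,   0.        , 267.21474711],
       [  0.        , 451.0294508 , 190.42766311],
       [  0.        ,   0.        ,   1.        ]]), 'origin': array([ 0.54907433, -0.07516544,  1.00070196]), 'orientation': array([-1.74625760e+02,  1.55653778e-01, -8.95986382e+01])}
side {'intrinsics': array([[396.56712242,   0.        , 249.27588629],
       [  0.        , 396.56712242, 196.0365691 ],
       [  0.        ,   0.        ,   1.        ]]), 'origin': array([0.54414288, 0.76063306, 0.64400078]), 'orientation': array([-122.12430093,    0.5572046 , -174.47196225])}
{'intrinsics': array([[323.60680907,   0.        , 253.16486212],
       [  0.        , 323.60680907, 187.99739976],
       [  0.        ,   0.        ,   1.        ]]), 'T_tool_cam': array([[-4.05760617e-04, -9.59244963e-01, -2.82575541e-01,
         7.22772433e-02],
       [ 9.99999851e-01, -4.92260631e-04,  2.35115798e-04,
        -2.92578077e-04],
       [-3.64634459e-04, -2.82575403e-01,  9.59245020e-01,
        -1.42578983e-01],
       [ 0.00000000e+00,  0.00000000e+00,  0.00000000e+00,
         1.00000000e+00]])}
```

View pics/top0.png

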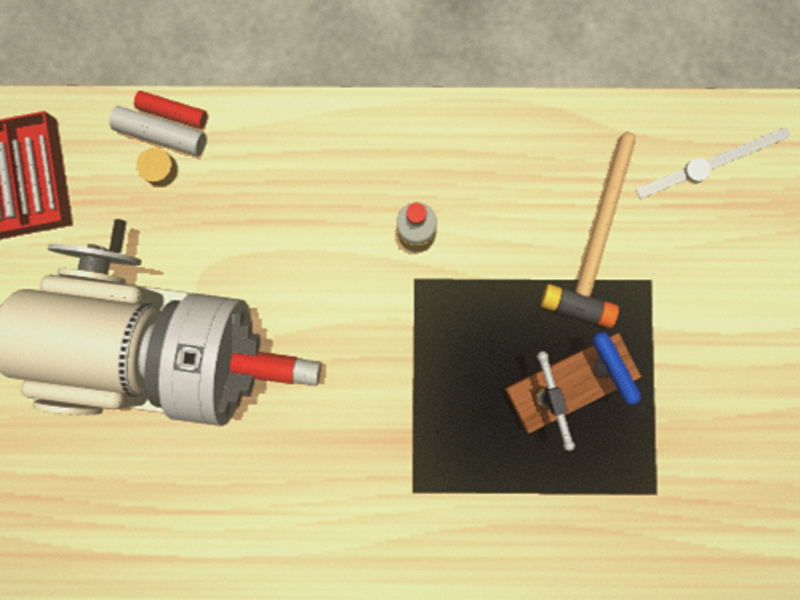

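View pics/side0.png

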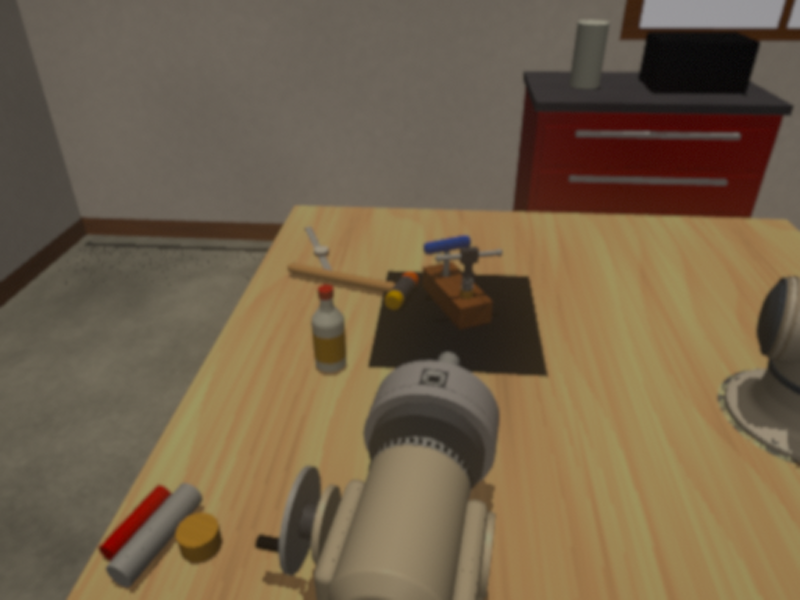

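The top view shows the key head near (557,400), its T-bar ends at (543,356) and (570,446), the socket at (189,358), the blue key at (617,368) and the bottle cap at (416,212). The hammer head is near (580,306).

```bash
cat > h.py <<'E'
from cell import *
import cv2,numpy as np
from scipy.spatial.transform import Rotation as R
def rot(e): return R.from_euler('xyz',e,degrees=True).as_matrix()
def cam(n,s=None):
    m=camera_model(n)
    if n!='wrist': return m['intrinsics'],np.array(m['origin']),rot(m['orientation'])
    T=m['T_tool_cam'];Rt=rot(s['eef_rot']);return m['intrinsics'],s['ee_pos']+Rt@T[:3,3],Rt@T[:3,:3]
def back(c,uv,z):
    K,o,r=c;d=r@np.linalg.solve(K,[uv[0],uv[1],1]);return o+d*(z-o[2])/d[2]
def tri(c1,u1,c2,u2):
    A=[];b=[]
    for (K,o,r),u in((c1,u1),(c2,u2)):
        d=r@np.linalg.solve(K,[u[0],u[1],1]);d/=np.linalg.norm(d);P=np.eye(3)-np.outer(d,d);A.append(P);b.append(P@o)
    return np.linalg.lstsq(np.vstack(A),np.hstack(b),rcond=None)[0]
E
python3 - <<'E'
from h import *
f=1.5625;c=cam('top');cs=cam('side')
P=lambda u,v,z:back(c,(u/f,v/f),z).round(4)
a,b=P(543,356,.128),P(570,446,.128);print('ends',a,b,np.degrees(np.arctan2(*(a-b)[1::-1])))
print('head',P(557,400,.138),'tri',tri(c,(557/f,400/f),cs,(469/f,255/f)))
print('socket',P(189,358,.19),'tri',tri(c,(189/f,358/f),cs,(433/f,377/f)))
print('hex',P(602,340,.124),P(632,398,.124),'bottle',P(416,212,.15),'hammer',P(551,296,.03),P(609,316,.03))
print('bar tip',P(320,373,.11))
a=cv2.resize(np.load('top0.npy')[195:265,90:180,::-1],(720,560),interpolation=cv2.INTER_CUBIC);cv2.imwrite('pics/c.png',a)
E
```

```text
ends [ 0.5598 -0.2275  0.128 ] [ 0.4507 -0.2593  0.128 ] 16.250120973901257
head [ 0.5066 -0.2422  0.138 ] tri [ 0.50415912 -0.24446793  0.12628054]
socket [0.5539 0.1892 0.19  ] tri [0.55334327 0.18967303 0.18865757]
hex [ 0.5801 -0.3016  0.124 ] [ 0.509  -0.3373  0.124 ] bottle [ 0.7345 -0.0697  0.15  ] hammer [ 0.6438 -0.2565  0.03  ] [ 0.6166 -0.3361  0.03  ]
bar tip [0.5367 0.0498 0.11  ]
```

View pics/c.png

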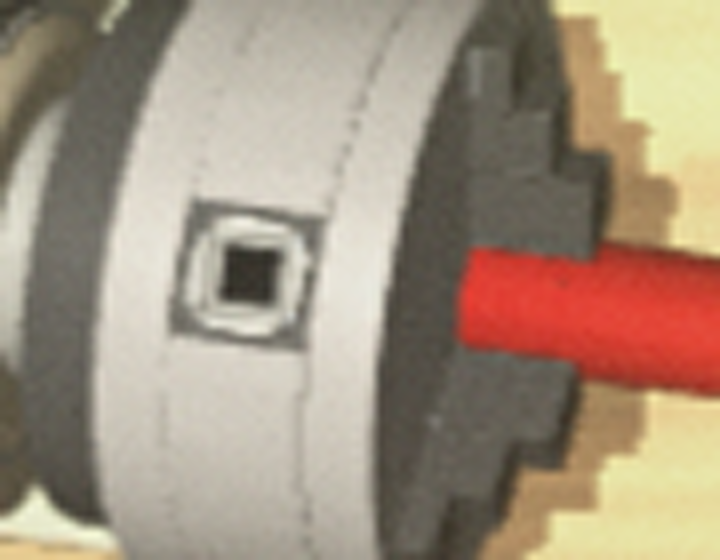

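The crop centres the square socket at (250,275), roughly aligned with the chuck axis. Key is at about (0.505,-0.243) and the socket at (0.554,0.189). I'll move over the key first.

>>> apply_moves --slide '[[-55.5, -68.8, 0], [-55.5, -68.8, 0], [-55.5, -68.8, 0], [-55.5, -68.8, 0], [-55.5, -68.8, 0]]' --dr '[[0, 0, 0], [0, 0, 0], [0, 0, 0], [0, 0, 0], [0, 0, 0]]' --claw '[-1, -1, -1, -1, -1]'

```text
time_s: 0.72
ee_pos: [0.2905, 0.2837, 0.2308]
eef_rot: [-180.0, 0.0, 163.4]
wrist_force: [1.1, 0.6, 1.2]
width: 0.0855
grasp_force: 0.0
```

```bash
cat >> h.py <<'E'
def go(p,yaw,s=None):
    s=s or read_state();r=rot(s['eef_rot']);rt=rot([180,0,yaw])
    print('slide cm',(r.T@(np.array(p)-s['ee_pos'])*100).round(2),'dr',R.from_matrix(r.T@rt).as_rotvec().round(3),'t',s['time_s'],s['ee_pos'].round(4),s['eef_rot'].round(2))
E
python3 -c "
from h import *
go([.506,-.243,.25],196.25)"
```

```text
slide cm [-35.72 -44.3   -1.9 ] dr [-0.     0.    -0.574] t 0.725 [0.2905 0.2837 0.2308] [-1.7998e+02  1.0000e-02  1.6337e+02]
```

>>> apply_moves --slide '[[-35.7, -44.3, -1.9], [-35.7, -44.3, -1.9], [-35.7, -44.3, -1.9], [-35.7, -44.3, -1.9], [-35.7, -44.3, -1.9]]' --dr '[[0, 0, -0.574], [0, 0, -0.574], [0, 0, -0.574], [0, 0, -0.574], [0, 0, -0.574]]' --claw '[-1, -1, -1, -1, -1]'

```text
time_s: 1.35
ee_pos: [0.3942, 0.0348, 0.2402]
eef_rot: [180.0, 0.0, -163.6]
wrist_force: [1.4, 0.8, 0.1]
width: 0.0854
grasp_force: 0.0
```

```bash
python3 -c "
from h import *
go([.506,-.243,.25],196.25)"
```

```text
slide cm [ -2.91 -29.8   -0.99] dr [0.    0.    0.002] t 1.35 [0.3942 0.0348 0.2402] [ 1.7999e+02  2.0000e-02 -1.6364e+02]
```

>>> apply_moves --slide '[[-2.9, -29.8, -1.0], [-2.9, -29.8, -1.0], [-2.9, -29.8, -1.0], [-2.9, -29.8, -1.0], [-2.9, -29.8, -1.0]]' --dr '[[0, 0, 0], [0, 0, 0], [0, 0, 0], [0, 0, 0], [0, 0, 0]]' --claw '[-0.3, -0.3, -0.3, -0.3, -0.3]'

```text
time_s: 1.98
ee_pos: [0.5053, -0.244, 0.2495]
eef_rot: [180.0, -0.0, -163.8]
wrist_force: [1.2, -0.0, 0.2]
width: 0.0553
grasp_force: 0.0
```

>>> apply_moves --slide '[[0, 0, 0]]' --dr '[[0, 0, 0]]' --claw '[-0.3]'

```text
time_s: 2.1
ee_pos: [0.5051, -0.2445, 0.2478]
eef_rot: [179.9, -0.2, -164.0]
wrist_force: [0.1, 0.9, -0.2]
width: 0.0555
grasp_force: 0.0
```

Run:
```python
from h import *
import pickle
s=read_state();f=grab_frame('wrist');pickle.dump((s,f),open('w1.pkl','wb'));cv2.imwrite('pics/w1.png',cv2.resize(f[:,:,::-1],(800,600),interpolation=cv2.INTER_CUBIC))
go([.506,-.243,.25],196.25,s)
```

```text
slide cm [-0.13  0.12 -0.22] dr [ 0.002 -0.003 -0.004] t 2.1 [ 0.5051 -0.2445  0.2478] [ 179.86   -0.18 -164.  ]
```

View pics/w1.png

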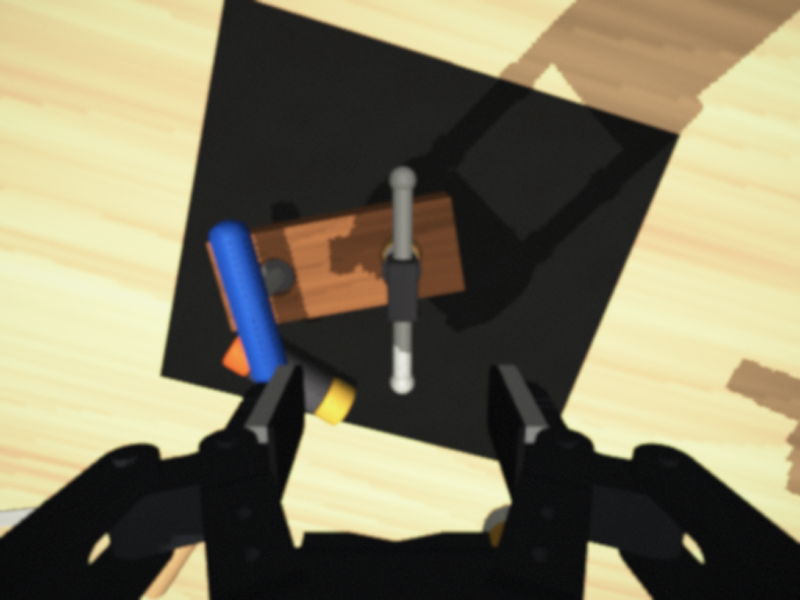

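Wrist view: T-bar ends are at (402,178) and (402,384), vertical in the image, so yaw matches. The head is around (402,290).

Run:
```python
from h import *
import pickle
s,f=pickle.load(open('w1.pkl','rb'));c=cam('wrist',s);k=1.5625
a,b=[back(c,(u/k,v/k),.128) for u,v in((402,178),(402,384))]
m=(a+b)/2;print(a,b,m,np.linalg.norm(a-b),np.degrees(np.arctan2(*(b-a)[1::-1])))
go([m[0],m[1],.109],196.1)
```

```text
[ 0.44974706 -0.25665356  0.128     ] [ 0.55997828 -0.22466143  0.128     ] [ 0.50486267 -0.2406575   0.128     ] 0.11477986778330751 16.18418161674627
slide cm [-0.09  0.18 13.96] dr [ 0.002 -0.002 -0.   ] t 2.15 [ 0.5049 -0.2428  0.2486] [ 1.7986e+02 -1.3000e-01 -1.6391e+02]
```

>>> apply_moves --slide '[[-0.1, 0.25, 5], [-0.1, 0.25, 10], [-0.1, 0.25, 14], [-0.1, 0.25, 14], [-0.1, 0.25, 14]]' --dr '[[0, 0, 0], [0, 0, 0], [0, 0, 0], [0, 0, 0], [0, 0, 0]]' --claw '[-0.3, -0.3, -0.3, -0.3, -0.3]'

```text
time_s: 2.78
ee_pos: [0.5061, -0.2386, 0.1128]
eef_rot: [-179.9, 0.1, -163.7]
wrist_force: [0.6, 0.8, 0.9]
width: 0.0557
grasp_force: 0.0
```

>>> apply_moves --slide '[[0, 0, 0], [0, 0, 0], [0, 0, 0], [0, 0, 0]]' --dr '[[0, 0, 0], [0, 0, 0], [0, 0, 0], [0, 0, 0]]' --claw '[1, 1, 1, 1]' --newtons 100

```text
time_s: 3.28
ee_pos: [0.5061, -0.2396, 0.1118]
eef_rot: [-179.9, 0.1, -163.8]
wrist_force: [0.7, -1.7, 5.3]
width: 0.0148
grasp_force: 97.4
```

>>> apply_moves --slide '[[0, 0, -2], [0, 0, -6], [0, 0, -12], [0, 0, -18], [0, 0, -20.5]]' --dr '[[0, 0, 0], [0, 0, 0], [0, 0, 0], [0, 0, 0], [0, 0, 0]]' --claw '[1, 1, 1, 1, 1]'

```text
time_s: 3.9
ee_pos: [0.5052, -0.2386, 0.3193]
eef_rot: [-179.9, 0.1, -163.8]
wrist_force: [-0.2, -0.2, -4.0]
width: 0.0144
grasp_force: 98.8
```

```bash
python3 -c "
from h import *
go([.506,-.239,.3165],196.25)
go([.554-.0087,.189-.05,.3165],170)"
```

```text
slide cm [-0.07 -0.06  0.28] dr [-0.002  0.002 -0.   ] t 3.9 [ 0.5052 -0.2386  0.3193] [-1.7991e+02  1.3000e-01 -1.6376e+02]
slide cm [-14.41  35.13   0.25] dr [-0.001  0.003  0.458] t 3.9 [ 0.5052 -0.2386  0.3193] [-1.7991e+02  1.3000e-01 -1.6376e+02]
```

>>> apply_moves --slide '[[-14.4, 35.1, 0.2], [-14.4, 35.1, 0.2], [-14.4, 35.1, 0.2], [-14.4, 35.1, 0.2], [-14.4, 35.1, 0.2]]' --dr '[[0, 0, 0.458], [0, 0, 0.458], [0, 0, 0.458], [0, 0, 0.458], [0, 0, 0.458]]' --claw '[1, 1, 1, 1, 1]'

```text
time_s: 4.53
ee_pos: [0.5367, 0.0645, 0.3126]
eef_rot: [-180.0, -0.2, 170.0]
wrist_force: [1.1, -0.6, -4.5]
width: 0.0145
grasp_force: 99.2
```

```bash
python3 -c "
from h import *
go([.554-.0087,.189-.05,.3165],170)"
```

```text
slide cm [ 0.45  7.49 -0.39] dr [-0.001 -0.004 -0.   ] t 4.525 [0.5367 0.0645 0.3126] [-179.97   -0.21  169.98]
```

>>> apply_moves --slide '[[0.4, 7.5, 0], [0.4, 7.5, 0], [0.4, 7.5, 0], [0.4, 7.5, 0]]' --dr '[[0, 0, 0], [0, 0, 0], [0, 0, 0], [0, 0, 0]]' --claw '[1, 1, 1, 1]'

```text
time_s: 5.03
ee_pos: [0.5466, 0.1355, 0.3135]
eef_rot: [-179.9, -0.1, 169.9]
wrist_force: [0.4, -1.3, -4.6]
width: 0.0146
grasp_force: 99.6
```

Run:
```python
from h import *
import pickle
ss=[read_state()];f=grab_frame('wrist');s=read_state();t=grab_frame('top');pickle.dump((ss[0],f,s,t),open('w2.pkl','wb'));cv2.imwrite('pics/w2.png',cv2.resize(f[:,:,::-1],(800,600),interpolation=cv2.INTER_CUBIC))
go([.554,.189,.3165],170,ss[0]);go([.554,.189,.3165],170,s)
```

```text
slide cm [ 0.21  5.39 -0.31] dr [-0.001 -0.001 -0.002] t 5.025 [0.5466 0.1355 0.3135] [-1.7994e+02 -6.0000e-02  1.6989e+02]
slide cm [ 0.22  5.41 -0.28] dr [-0.001 -0.001 -0.002] t 5.075 [0.5466 0.1354 0.3137] [-1.7996e+02 -3.0000e-02  1.6987e+02]
```

View pics/w2.png

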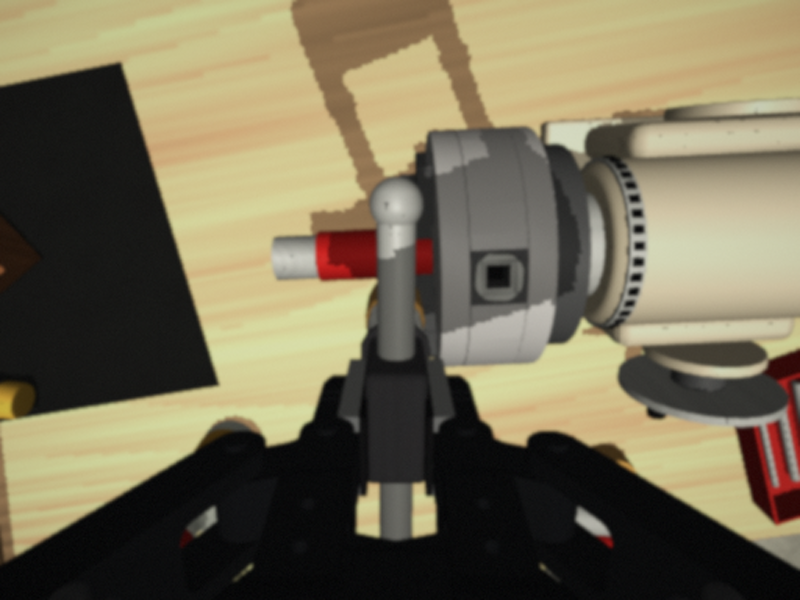

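The socket is at about (498,277), to the right of the held key. A crop gives its centre and angle.

Run:
```python
import pickle,cv2
_,f,_,_=pickle.load(open('w2.pkl','rb'))
cv2.imwrite('pics/w2c.png',cv2.resize(f[152:202,289:349,::-1],(720,600),interpolation=cv2.INTER_CUBIC))
```

```text
(no output)
```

View pics/w2c.png

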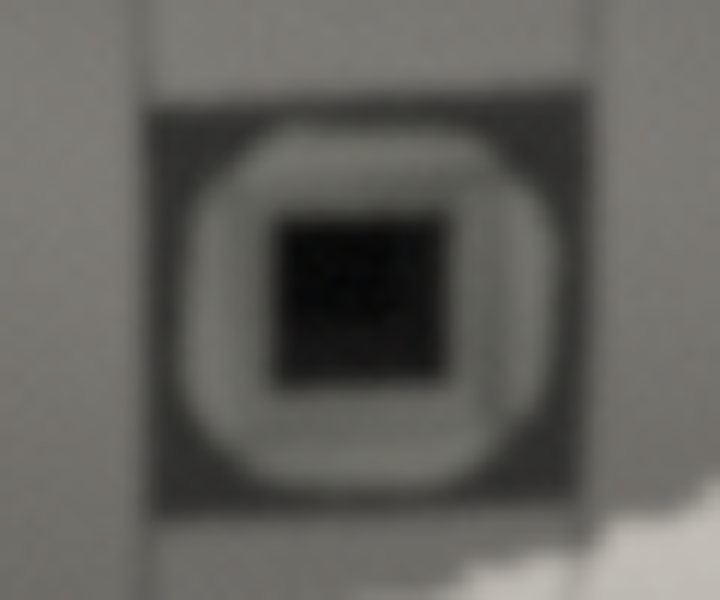

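Run:
```python
from h import *
import pickle
s,f,_,_=pickle.load(open('w2.pkl','rb'));c=cam('wrist',s);k=1.5625
p=back(c,(319.3,177),.19);r=rot(s['eef_rot']);print('socket',p,'tool',r.T@(p-s['ee_pos']))
b=back(c,(397/k,203/k),s['ee_pos'][2]+.022);t=r.T@(b-s['ee_pos']);print('ball tool',t,'key centre x',t[0]+.0574)
print('T',camera_model('wrist')['T_tool_cam'][:3,3])
```

```text
socket [0.55265571 0.19114099 0.19      ] tool [0.00363769 0.0559399  0.12340973]
ball tool [ 0.05911322  0.00012475 -0.02194035] key centre x 0.11651321662050745
T [ 0.07230865 -0.00025918 -0.14257939]
```

>>> apply_moves --slide '[[0.15, 5.5, 0], [0.15, 5.5, 0], [0.15, 5.5, 1.5], [0.15, 5.5, 2.5]]' --dr '[[0, 0, 0], [0, 0, 0], [0, 0, 0], [0, 0, 0]]' --claw '[1, 1, 1, 1]'

```text
time_s: 5.62
ee_pos: [0.5546, 0.1901, 0.2872]
eef_rot: [-179.9, -0.1, 169.9]
wrist_force: [-0.7, 0.0, -5.1]
width: 0.0145
grasp_force: 100.4
```

>>> apply_moves --slide '[[0, 0, 0], [0, 0, 0.3], [0, 0, 0.6], [0, 0, 0.9], [0, 0, 1.2]]' --dr '[[0, 0, 0], [0, 0, 0], [0, 0, 0], [0, 0, 0], [0, 0, 0]]' --claw '[1, 1, 1, 1, 1]'

```text
time_s: 6.25
ee_pos: [0.5548, 0.1914, 0.2766]
eef_rot: [180.0, 0.0, 170.0]
wrist_force: [-0.3, -0.0, -4.3]
width: 0.0144
grasp_force: 100.3
```

>>> apply_moves --slide '[[0, 0, 0.2], [0, 0, 0.4], [0, 0, 0.5], [0, 0, 0.6], [0, 0, 0.6]]' --dr '[[0, 0, 0], [0, 0, 0], [0, 0, 0], [0, 0, 0], [0, 0, 0]]' --claw '[1, 1, 1, 1, 1]'

```text
time_s: 6.88
ee_pos: [0.555, 0.1913, 0.2719]
eef_rot: [180.0, 0.1, 170.0]
wrist_force: [0.0, -1.2, 2.3]
width: 0.0147
grasp_force: 101.1
```

>>> apply_moves --slide '[[0, 0, 0.15], [0, 0, 0.3], [0, 0, 0.4], [0, 0, 0.4]]' --dr '[[0, 0, 0], [0, 0, 0], [0, 0, 0], [0, 0, 0]]' --claw '[1, 1, 1, 1]'

```text
time_s: 7.38
ee_pos: [0.5551, 0.1914, 0.2688]
eef_rot: [179.9, 0.2, 170.0]
wrist_force: [0.0, -0.9, 4.6]
width: 0.0141
grasp_force: 101.8
```

>>> apply_moves --slide '[[0, 0, 0.2], [0, 0, 0.4], [0, 0, 0.6], [0, 0, 0.7], [0, 0, 0.7]]' --dr '[[0, 0, 0], [0, 0, 0], [0, 0, 0], [0, 0, 0], [0, 0, 0]]' --claw '[1, 1, 1, 1, 1]'

```text
time_s: 8.0
ee_pos: [0.5551, 0.1913, 0.2628]
eef_rot: [179.9, 0.2, 170.0]
wrist_force: [-0.7, -0.5, 9.2]
width: 0.0144
grasp_force: 102.4
```

>>> apply_moves --slide '[[0, 0, 0.2], [0, 0, 0.3], [0, 0, 0.4], [0, 0, 0.4]]' --dr '[[0, 0, 0], [0, 0, 0], [0, 0, 0], [0, 0, 0]]' --claw '[1, 1, 1, 1]'

```text
time_s: 8.5
ee_pos: [0.5551, 0.1913, 0.2596]
eef_rot: [179.9, 0.3, 170.0]
wrist_force: [-2.1, -2.8, 10.4]
width: 0.0146
grasp_force: 102.8
```

>>> apply_moves --slide '[[0, 0, 0.1], [0, 0, 0.2], [0, 0, 0.2]]' --dr '[[0, 0, 0], [0, 0, 0], [0, 0, 0]]' --claw '[1, 1, 1]'

```text
time_s: 8.88
ee_pos: [0.5552, 0.1913, 0.2588]
eef_rot: [179.8, 0.4, 170.0]
wrist_force: [-2.9, -1.8, 15.2]
width: 0.0146
grasp_force: 103.3
```

>>> apply_moves --slide '[[0, 0, 0.15], [0, 0, 0.15], [0, -0.02, 0.15], [0.01, -0.04, 0.15], [0.01, -0.06, 0.15]]' --dr '[[0, 0, 0], [0, 0, 0], [0, 0, 0.12], [0, 0, 0.24], [0, 0, 0.36]]' --claw '[1, 1, 1, 1, 1]' --newtons 120

```text
time_s: 9.5
ee_pos: [0.5553, 0.1907, 0.2587]
eef_rot: [179.6, 0.4, 149.1]
wrist_force: [-2.4, -1.8, 20.2]
width: 0.0141
grasp_force: 117.6
```

```bash
python3 -c "
from h import *
print(read_state())"
```

```text
{'time_s': 9.5, 'qpos': array([ 1.56524182e+01,  3.14886488e+00,  6.98966527e+01, -3.17005916e-02,
        1.06412126e+02, -4.34829365e+01]), 'dq': array([-1.34089823e-01, -6.18693497e-02,  1.04355875e-01,  9.67502540e-02,
       -1.13855068e-02,  5.44108004e+01]), 'tau': array([  0.66800147, -32.69676089, -31.70312405,   0.50065912,
        -1.17213909,  -1.14700209]), 'ee_pos': array([0.55531291, 0.19071556, 0.25872959]), 'eef_rot': array([179.6273361 ,   0.39521732, 149.12496865]), 'wrist_force': array([-2.35856181, -1.80402088, 20.15527672]), 'torque': array([-0.51043507,  0.57747582,  0.1386623 ]), 'grasp_force': 117.58486099541187, 'width': 0.014119567112645778}
```

>>> apply_moves --slide '[[0, -0.03, 0], [0.01, -0.05, 0], [0.02, -0.07, 0], [0.03, -0.1, 0], [0.05, -0.12, 0]]' --dr '[[0, 0, 0.15], [0, 0, 0.3], [0, 0, 0.45], [0, 0, 0.6], [0, 0, 0.75]]' --claw '[1, 1, 1, 1, 1]'

```text
time_s: 10.12
ee_pos: [0.5543, 0.1897, 0.2587]
eef_rot: [179.5, 0.1, 106.1]
wrist_force: [-2.6, -3.4, 19.1]
width: 0.0142
grasp_force: 117.6
```

```bash
python3 -c "
from h import *
print(read_state()['torque'])"
```

```text
[-0.70636134  0.49735826  0.11749604]
```

>>> apply_moves --slide '[[0, -0.02, 0], [0.01, -0.05, 0], [0.01, -0.07, 0], [0.01, -0.07, 0]]' --dr '[[0, 0, 0.13], [0, 0, 0.26], [0, 0, 0.38], [0, 0, 0.38]]' --claw '[1, 1, 1, 1]'

```text
time_s: 10.62
ee_pos: [0.5537, 0.1894, 0.2587]
eef_rot: [179.5, -0.1, 84.5]
wrist_force: [-2.0, -2.9, 20.0]
width: 0.014
grasp_force: 117.7
```

```bash
python3 -c "
from h import *
print(read_state()['torque'])"
```

```text
[-0.81639671  0.53208534  0.01780653]
```

>>> apply_moves --slide '[[0, -0.01, 0], [0, -0.02, 0], [0, -0.02, 0]]' --dr '[[0, 0, 0.06], [0, 0, 0.12], [0, 0, 0.12]]' --claw '[1, 1, 1]'

```text
time_s: 11.0
ee_pos: [0.5534, 0.1894, 0.2587]
eef_rot: [179.5, -0.2, 77.7]
wrist_force: [-2.2, -3.2, 18.5]
width: 0.0142
grasp_force: 117.7
```

```bash
python3 -c "
from h import *
s=read_state();print(s['torque'],s['tau'][5])"
```

```text
[-0.84194986  0.5333322   0.08893291] 0.3427033592015505
```

>>> apply_moves --slide '[[0, -0.01, 0], [0, -0.01, 0]]' --dr '[[0, 0, 0.06], [0, 0, 0.06]]' --claw '[1, 1]'

```text
time_s: 11.25
ee_pos: [0.5533, 0.1894, 0.2587]
eef_rot: [179.5, -0.2, 74.2]
wrist_force: [-2.7, -3.0, 18.5]
width: 0.0144
grasp_force: 117.7
```

```bash
python3 -c "
from h import *
s=read_state();print(s['torque'],s['tau'][5])"
```

```text
[-0.85451955  0.51477434  0.06722603] 0.34073950722813606
```

>>> apply_moves --slide '[[0, -0.01, 0], [0, -0.01, 0]]' --dr '[[0, 0, 0.07], [0, 0, 0.07]]' --claw '[1, 1]'

```text
time_s: 11.5
ee_pos: [0.5532, 0.1894, 0.2587]
eef_rot: [179.5, -0.2, 70.2]
wrist_force: [-3.0, -3.0, 20.3]
width: 0.0144
grasp_force: 117.7
```

Run:
```python
from h import *
s=read_state();print(s['torque'],s['tau'][5])
f=grab_frame('wrist');t=grab_frame('top')
a=cv2.resize(f[:,:,::-1],(400,300));b=cv2.resize(t[150:300,60:260,::-1],(400,300),interpolation=cv2.INTER_CUBIC)
cv2.imwrite('pics/e.png',cv2.resize(np.hstack([a,b]),(800,300)))
```

```text
[-0.94196043  0.58965516  0.30941491] 0.5989932082593441
```

View pics/e.png

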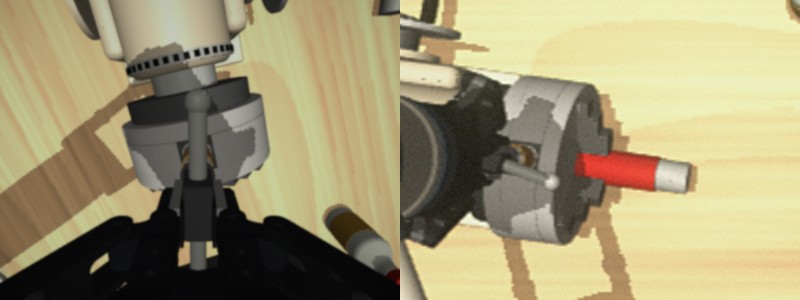

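Both views show the key upright in the chuck and the T-bar turned about a quarter turn. The torque has jumped from 0.07 to 0.31 N m, so it has reached the stop, and about 25 N is pressing the key home.

>>> apply_moves --slide '[[0, 0, 0], [0, 0, 0], [0, 0, 0]]' --dr '[[0, 0, 0.02], [0, 0, 0.02], [0, 0, 0.02]]' --claw '[1, 1, 1]'

```text
time_s: 11.98
ee_pos: [0.5532, 0.1894, 0.2587]
eef_rot: [179.5, -0.2, 69.1]
wrist_force: [-1.0, -4.6, 20.0]
width: 0.0144
grasp_force: 117.7
```

```bash
python3 -c "
from h import *
s=read_state();print(s['torque'],s['ee_pos'],s['wrist_force']);print(sign_off())"
```

```text
[-0.89522056  0.58277705  0.44151645] [0.55315175 0.18942162 0.25870664] [-0.97466266 -4.63697571 20.00691317]
the job is handed in; nothing more can be done
None
```

I handed the job in at about 12 s with the chuck key still gripped, pressed home with about 25 N and turned clockwise until the torque rose sharply at the stop; the verdict was not shown.

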